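# Shut, snap down and latch a sample box

## Task

Close the white sample box for storage: swing its blue lid shut and press it down near its front edge until it snaps fully home, then swing the orange latch on the front up until it rests over the lid's edge. Leave the tube rack, the green tray and the bottle where they stand.

Things in the scene. Friction and masses are not known exactly. Their poses are not given: they have to be found in the camera images.
- box: White sample box, blue and red tube caps inside, fixed to the bench on a thin black rubber foot (130 x 170 mm). Body 110 mm (x) x 150 mm (y), rim 74 mm above the bench. Origin: centre of the underside, at bench level; z up. The front (latch side) faces the box's -x; the lid hinge runs along y on the +x side. The box cannot move.
- lid (a joint): Blue lid's hinge, rad: 0 = fully home; grows as it opens up and back to the box's +x (1.57 upright, stop at 2.0). Stiff: the lid stays where it is left (about 1 N at its front moves it). At about 0.1 rad, front edge 12 mm proud, it meets two spring clips; some 12 N straight down near the front edge (more nearer the hinge) snaps it past them to 0, where it stays.
- lid_hinge (a point): Point on the lid's hinge line, middle of the width, in the plane of the lid's underside: 58 mm to +x of the box origin, 75 mm above the bench. Fixed. The lid is a 10 mm plate reaching 123 mm from this line, 160 mm wide, with a thin front skirt hanging 18 mm below its underside; shut, its top is 85 mm above the bench.
- lid_front (a point): Point on the lid's outer (top) surface, middle of its width, 105 mm from the hinge line and 18 mm short of the front edge: a good place to press. Moves with the lid; its z axis is the lid's outward normal.
- latch (a joint): Orange latch hinge, rad: 0 = upright against the front, its bent top over the lid's front edge (closed, a hard stop); grows as it leans out to the box's -x, stop at 0.75. It stays where it is left; about 1 N at the top moves it.
- latch_hinge (a point): Point on the latch's hinge line (along the box's y), middle of its width: 70 mm to -x of the box origin, 32 mm above the bench. Fixed.
- latch_tip (a point): Outer face of the latch at its top end, middle of its width, 58 mm from its hinge line. The latch is a plate 50 mm wide (y), 4 mm thick, with its top bent 12 mm towards the box. Closed, its top is 91 mm above the bench. Moves with the latch.
- tube_rack: Bystander: loose blue rack 60 x 150 x 45 mm with four white tubes with red caps, 106 mm tall in all. Origin: centre of its underside.
- tube_tray: Bystander: loose flat green tray 86 x 128 x 22 mm. Origin: centre of its underside.
- reagent: Bystander: loose amber bottle, 64 mm across, 130 mm tall, blue cap. Origin: centre of its underside.
Mind the look-alikes: they are no part of the job. Leave any purple look-alike of the box alone.

How it is judged:
By the outcome, as a careful person would: the job done as asked, in the order asked, and still so for the second after the job is handed in, with the robot touching nothing.
It also fails if it takes over 48 s, if anything falls off the work surface, if the arm or the gripper's body presses on something with over 40 N, if the wrist force passes 120 N, or if a joint passes its speed limit or range.

## Robot

A 6-joint arm with a two-finger parallel gripper is mounted at the origin on the work surface. World frame = base frame: x ahead of the robot, y to its left, z up, the work surface at z = 0. Lengths are in mm, angles in rad, forces in N, time in s.
With the tool pointing down it reaches from about 350 to 775 mm from the base axis. Payload 7.3 kg.
Tool frame: the origin (TCP) lies on the front face of the gripper's body, between the roots of the fingers; the fingertips stand 66 mm ahead of it and the grasp point (between the pads) lies 47 mm ahead of it (bot.tip_extent is the distance from the TCP to the fingertips, in mm); z points along the fingers, y is the line along which they close (so a half turn about z gives the same grasp; the last joint's range is limited). The gripper opens to 92 mm and grips with 3 to 60 N. Pads are 19 mm wide; open, the fingers measure 130 mm over their backs; the gripper's body (75 mm by 190 mm) begins 47 mm behind the grasp point.
Start: joints at [1.142, 0.342, 1.524, -0, 1.275, -0.146], TCP at [146.481, 504.165, 292.241] pointing down, gripper open.
Joint ranges: [-2.53, 2.53], [-0.77, 2.02], [0.04, 2.7], [-1, 4.14], [0.28, 2.66], [-3.11, 3.11]. Speed limits (rad/s): [2.57, 2.57, 3.14, 3.14, 3.14, 3.14].

## Interface

Orientations are given as [roll, pitch, yaw] about the fixed x, y, z axes, in that order (R = Rz(yaw) Ry(pitch) Rx(roll)).
In Python, from plant import readout, viewer, order, bot gives the robot as it stands.
- The arm moves only by the shell command python3 -m creep 'ROWS'. ROWS is text: rows parted by semicolons, each of 7 numbers parted by spaces: the shift along the world's x, y, z in m, then the turn, a rotation vector about the world's x, y, z in rad, then the opening in per cent of the stroke, from 0 (shut) to 100 (fully open). A call has 1 to 8 rows; each row shifts and turns the commanded pose from where the row before left it; what a row does not reach is not made up. A row lasts 1/12 s, in which the tool goes at most 41.7 mm and 7.16 degrees, less where a joint would pass 70% of its speed; a pose out of reach is approached as far as the arm can. A call is refused whole if a number of a shift passes 0.0417 or a number of a turn 0.125, either way. A call with a gripper value outside its range is refused whole. The fingers move at their own pace and stop on an object; the grip force is fixed at half the most. Time passes only in rows, so rows that do not move let the fingers close. It gives the time, the measured TCP pose, the force, the opening and the grip force at its end, in the units of the state.
- readout.get_obs(): the state, without advancing time (a new reading comes with each control period).
- viewer.capture(name): name is "side" or "top" or "wrist"; returns the picture (420x560x3 uint8, red, green, blue); there is no depth.
- viewer.camera_info(name): a dict with "fx", "fy", "cx", "cy" (pixels), "origin" and "rotation" of the camera in the world. Camera axes: x right, y up, looking along -z (the intrinsics and any distortion apply to the point x, -y, -z); pixel columns grow to the right and rows downward; lengths in mm; the calibration is good to about 2 mm. A picture is of the moment at which its call begins: read the wrist's pose just before it. camera_info takes no time and is no camera call; for the wrist camera it gives the pose at the moment of the call.
- order.close_job(): hands the job in; it is judged then, once.
The state is a dict: "time": time; "joint_positions": joint angles; "dq": joint speeds; "tau": joint torques, N m; "tool_pos": TCP position; "tcp_rot": TCP orientation; "contact_force": force on the tool from outside, world axes, zero at the start; "moment": the same for the moment, N m; "grip_width": finger opening in mm; "finger_force": force on a finger pad.
Only numpy, scipy, OpenCV 4.12 (cv2) and the standard library are available. Lean on these libraries where they do the work, as an engineer would, in place of code of your own. Each camera call takes 0.05 s, during which the arm holds its last target. There are 200 camera calls.

## Working session

There is one attempt and no reset: what is moved stays moved. The work goes in short steps, Python scripts to look and compute and a shell command to move; the robot and the scene stay as the last step left them, time stands still between calls to the robot, and variables do not carry over. Pictures are saved under pics/ and viewed, at most 10 in all, crops included, and the job is handed in when it is done.

```bash
mkdir -p pics
python3 - <<'E'
from plant import readout, viewer
import cv2,numpy as np
print(readout.get_obs())
for n in("top","side"):
    im=viewer.capture(n);cv2.imwrite(f"pics/{n}0.png",im[:,:,::-1]);print(n,viewer.camera_info(n))
E
```

```text
{'time': 0.0, 'joint_positions': array([ 1.14202885e+00,  3.42714886e-01,  1.52501487e+00, -1.36854242e-05,
        1.27539110e+00, -1.46025390e-01]), 'dq': array([-0.00012918,  0.00031206, -0.00059987,  0.00067202,  0.00109861,
        0.00051188]), 'tau': array([-1.92736052e-04, -4.31245422e+01, -2.44220585e+01,  7.16987858e-02,
        5.62233967e-02, -1.41836672e-04]), 'tool_pos': array([146.33588907, 503.8749486 , 291.54970225]), 'tcp_rot': array([-3.14007881e+00, -2.09416985e-04,  2.85885441e+00]), 'contact_force': array([-0.33391091, -0.63903382, -0.65482665]), 'moment': array([ 0.01254074, -0.03427086, -0.00305058]), 'finger_force': 0.0, 'grip_width': 92.07209138887288}
top {'fx': 440.62414026545025, 'fy': 440.62414026545025, 'cx': 282.2834197906171, 'cy': 202.4743469279789, 'origin': array([ 356.87704994,   14.55228476, 1366.08748889]), 'rotation': array([ 1.52287116e-01, -7.57693179e-04, -1.58372759e+00])}
side {'fx': 546.1199025502484, 'fy': 546.1199025502484, 'cx': 266.017650578634, 'cy': 218.50278199503666, 'origin': array([374.17856974, 837.76300274, 980.42020105]), 'rotation': array([ 0.76237028,  0.01210523, -2.91859435])}
```

View pics/top0.png

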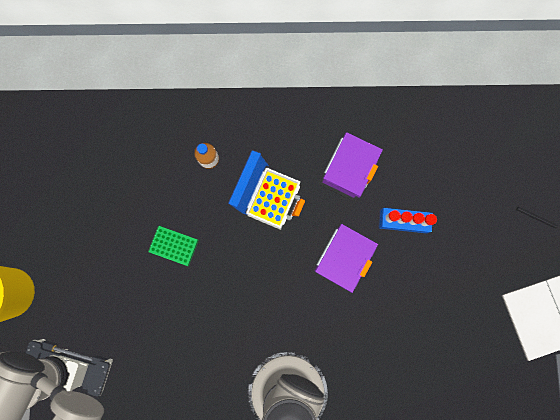

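View pics/side0.png

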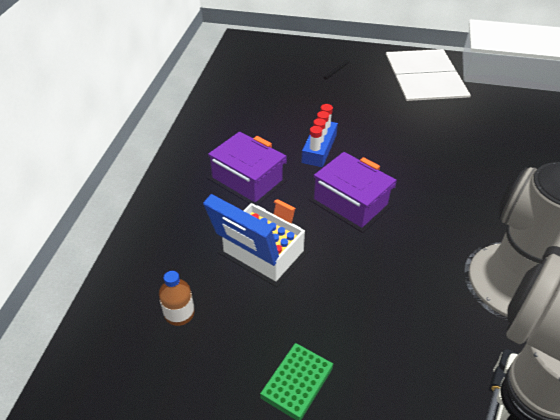

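The top view shows three candidates. The white box with the blue lid and orange latch is at about (272,195). The purple look-alikes are at (352,163) and (347,258). The blue rack is at (407,218). I choose the white box and will check it in a close crop.

```bash
cat > h.py <<'E'
import numpy as np,cv2
from plant import readout,viewer
from scipy.spatial.transform import Rotation as R
def cam(n):
    c=viewer.camera_info(n); return c,R.from_euler('xyz',c['rotation']).as_matrix()
def proj(n,P):
    c,M=cam(n); q=(np.atleast_2d(P)-c['origin'])@M
    return np.c_[c['cx']+c['fx']*q[:,0]/-q[:,2], c['cy']-c['fy']*q[:,1]/-q[:,2]]
def cast(n,uv,z):
    c,M=cam(n); uv=np.atleast_2d(uv).astype(float)
    d=np.c_[(uv[:,0]-c['cx'])/c['fx'],-(uv[:,1]-c['cy'])/c['fy'],-np.ones(len(uv))]@M.T
    return c['origin']+d*((z-c['origin'][2])/d[:,2])[:,None]
E
python3 - <<'E'
from h import *
t=cv2.imread("pics/top0.png");s=cv2.imread("pics/side0.png")
a=cv2.resize(t[140:240,220:320],(400,400),interpolation=cv2.INTER_CUBIC)
b=cv2.resize(s[185:285,195:315],(480,400),interpolation=cv2.INTER_CUBIC)[:, :400]
cv2.imwrite("pics/crop1.png",np.hstack([a,b]))
hsv=cv2.cvtColor(t,cv2.COLOR_BGR2HSV)
def rep(n,img,roi,lo,hi):
    x0,y0,x1,y1=roi;h=cv2.cvtColor(img,cv2.COLOR_BGR2HSV)[y0:y1,x0:x1]
    m=cv2.inRange(h,lo,hi);cs=cv2.findContours(m,0,2)[0];c=max(cs,key=cv2.contourArea)+[x0,y0]
    r=cv2.minAreaRect(c);return r,cv2.boxPoints(r),cv2.contourArea(c)
for nm,img,roi in(("top",t,(222,140,312,240)),("side",s,(195,185,315,285))):
    for k,lo,hi in(("white",(0,0,150),(180,60,255)),("blue",(100,120,80),(125,255,255)),("orange",(5,150,120),(18,255,255)),("yellow",(22,120,120),(35,255,255))):
        r,bx,ar=rep(nm,img,roi,lo,hi);print(nm,k,ar,bx.round(1).tolist())
# axis test: orientation from top white
E
```

```text
top white 1972.5 [[244.3000030517578, 214.1999969482422], [264.29998779296875, 166.3000030517578], [305.6000061035156, 183.5], [285.6000061035156, 231.39999389648438]]
top blue 1057.0 [[226.10000610351562, 205.5], [251.5, 149.1999969482422], [271.1000061035156, 158.0], [245.8000030517578, 214.39999389648438]]
top orange 95.5 [[291.29998779296875, 214.6999969482422], [298.6000061035156, 197.60000610351562], [304.8999938964844, 200.1999969482422], [297.6000061035156, 217.39999389648438]]
top yellow 1416.0 [[248.8000030517578, 212.39999389648438], [266.79998779296875, 170.5], [297.0, 183.39999389648438], [279.0, 225.3000030517578]]
side white 1605.5 [[217.8000030517578, 246.89999389648438], [247.10000610351562, 196.39999389648438], [312.20001220703125, 234.10000610351562], [282.8999938964844, 284.6000061035156]]
side blue 2544.0 [[192.1999969482422, 222.5], [209.8000030517578, 189.0], [291.3999938964844, 231.89999389648438], [273.70001220703125, 265.3999938964844]]
side orange 285.5 [[268.79998779296875, 211.39999389648438], [275.6000061035156, 197.8000030517578], [297.6000061035156, 208.8000030517578], [290.79998779296875, 222.39999389648438]]
side yellow 18.5 [[274.3999938964844, 242.60000610351562], [285.8999938964844, 229.10000610351562], [289.29998779296875, 232.0], [277.70001220703125, 245.5]]
```

View pics/crop1.png

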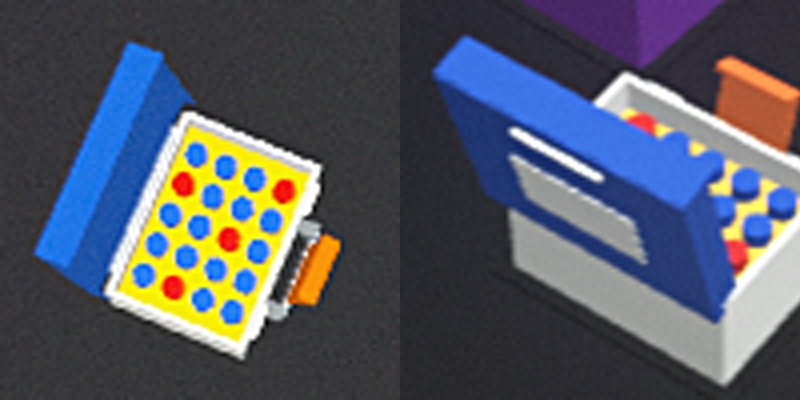

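The crop confirms the choice: white box, tube caps inside, blue lid leaning back past upright, orange latch leaning out on the front. The rim corners in top-view pixels are about (300,181), (281,228), (267,168) and (247,213). Next I compute the pose.

```bash
cat > pose.py <<'E'
from h import *
from scipy.optimize import least_squares
fb=np.array([[300.2,181],[281,228],[266.7,168],[247,212.8]])
loc=np.array([[-55,-75],[-55,75],[55,-75],[55,75]]) # decide signs below
P=cast("top",fb,74)[:,:2]
ex=(P[2]+P[3]-P[0]-P[1]);yaw=np.arctan2(ex[1],ex[0])
# local y sign: corner with +y
ey=np.array([-np.sin(yaw),np.cos(yaw)])
s=np.sign((P[0]-P[1])@ey); loc[:,1]=np.array([1,-1,1,-1])*s*75
def f(v):
    c,sn=np.cos(v[2]),np.sin(v[2]);return (loc@np.array([[c,sn],[-sn,c]])+v[:2]-P).ravel()
r=least_squares(f,[*P.mean(0),yaw]);x,y,yaw=r.x
def W(p):
    c,s=np.cos(yaw),np.sin(yaw);p=np.atleast_2d(p);return np.c_[x+c*p[:,0]-s*p[:,1],y+s*p[:,0]+c*p[:,1],p[:,2]]
def lid(a,d,yy,n): # d along lid, n outward normal
    return [58-d*np.cos(a)+n*np.sin(a)*1, yy, 75+d*np.sin(a)+n*np.cos(a)]
def latch(b,d,yy): return [-70-d*np.sin(b),yy,32+d*np.cos(b)]
E
python3 - <<'E'
from pose import *
print(r.x,r.fun.round(1),P.round(0).tolist())
for a in(1.6,1.7,1.8,1.9,2.0):
    L=W([lid(a,123,80,10),lid(a,123,-80,10),lid(a,0,80,10),lid(a,0,-80,10)]);print(a,proj("top",L).round(0).tolist(),proj("side",L).round(0).tolist())
for b in(.2,.4,.6,.75):
    L=W([latch(b,58,25),latch(b,58,-25)]);print(b,proj("top",L).round(0).tolist(),proj("side",L).round(0).tolist())
E
```

```text
[571.1878894   36.13027198   1.16217025] [-1.2 -0.8  1.2 -0.3  1.4  0.4 -1.4  0.7] [[619.0, -43.0], [479.0, 16.0], [660.0, 56.0], [526.0, 116.0]]
1.6 [[237.0, 207.0], [260.0, 153.0], [242.0, 213.0], [263.0, 164.0]] [[275.0, 229.0], [212.0, 195.0], [276.0, 267.0], [217.0, 234.0]]
1.7 [[233.0, 205.0], [256.0, 152.0], [242.0, 213.0], [263.0, 164.0]] [[271.0, 233.0], [208.0, 199.0], [276.0, 267.0], [217.0, 234.0]]
1.8 [[229.0, 204.0], [252.0, 150.0], [242.0, 213.0], [263.0, 165.0]] [[267.0, 238.0], [204.0, 204.0], [276.0, 267.0], [218.0, 235.0]]
1.9 [[225.0, 202.0], [248.0, 149.0], [242.0, 213.0], [263.0, 165.0]] [[264.0, 243.0], [201.0, 209.0], [276.0, 268.0], [218.0, 235.0]]
2.0 [[222.0, 201.0], [245.0, 148.0], [242.0, 213.0], [264.0, 165.0]] [[261.0, 248.0], [198.0, 214.0], [276.0, 268.0], [218.0, 235.0]]
0.2 [[296.0, 215.0], [303.0, 199.0]] [[294.0, 210.0], [276.0, 201.0]]
0.4 [[300.0, 216.0], [306.0, 201.0]] [[297.0, 209.0], [279.0, 200.0]]
0.6 [[303.0, 218.0], [309.0, 202.0]] [[299.0, 208.0], [282.0, 199.0]]
0.75 [[305.0, 219.0], [311.0, 204.0]] [[301.0, 208.0], [283.0, 199.0]]
```

Box pose: about (571,36), yaw 1.162. Lid at about 1.8 rad, latch at about 0.35. I'll close the fingers, align them with the box x axis, and travel high to a point behind the lid, about (623,155).

```bash
python3 -m creep '0.029 -0.021 0 0 0 -0.063 0; 0.029 -0.021 0 0 0 -0.063 0; 0.029 -0.021 0 0 0 0 0; 0.029 -0.022 0 0 0 0 0; 0.030 -0.022 0 0 0 0 0; 0.030 -0.022 0 0 0 0 0; 0.030 -0.022 0 0 0 0 0; 0.030 -0.022 0 0 0 0 0'
python3 -m creep '0.030 -0.022 0 0 0 0 0; 0.030 -0.022 0 0 0 0 0; 0.030 -0.022 0 0 0 0 0; 0.030 -0.022 0 0 0 0 0; 0.030 -0.022 0 0 0 0 0; 0.030 -0.022 0 0 0 0 0; 0.030 -0.022 0 0 0 0 0; 0.030 -0.022 0 0 0 0 0'
python3 - <<'E'
from pose import *
o=readout.get_obs();print(o['time'],o['tool_pos'],o['tcp_rot'],o['contact_force'])
print("target",W([[130,0,226]]),"bottle",cast("top",[[203,149]],130))
for a in(1.8,1.5,1.2,.9,.6,.35,.2,.12):print(a,(W([np.array(lid(a,95,0,10))+[19,0,66]])).round(0))
E
```

```text
time: 0.77
tool_pos: [383.6, 329.7, 292.0]
tcp_rot: [-3.141, -0.0, 2.733]
contact_force: [-0.0, 0.6, -0.1]
grip_width: 43.1
finger_force: 0.0
time: 1.43
tool_pos: [623.6, 153.7, 291.7]
tcp_rot: [-3.141, -0.001, 2.733]
contact_force: [1.2, -0.3, 0.1]
grip_width: 0.3
finger_force: 0.0
1.4333 [623.59269967 153.74956946 291.74312453] [-3.14126734e+00 -8.56176100e-04  2.73259348e+00] [ 1.19940666 -0.281767    0.0914044 ]
target [[622.84324602 155.42706209 226.        ]] bottle [[705.92079705 238.37840252 130.        ]]
1.8 [[614. 136. 231.]]
1.5 [[603. 110. 236.]]
1.2 [[592.  84. 233.]]
0.9 [[581.  60. 222.]]
0.6 [[573.  40. 203.]]
0.35 [[568.  28. 183.]]
0.2 [[566.  23. 170.]]
0.12 [[565.  21. 162.]]
```

```bash
python3 -m creep '0 0 -0.02 0 0 0 0; 0 0 -0.02 0 0 0 0; 0 0 -0.018 0 0 0 0; -0.005 -0.011 0 0 0 0 0; -0.005 -0.011 0 0 0 0 0; -0.005 -0.011 0 0 0 0 0; -0.005 -0.011 0 0 0 0 0; 0 0 0 0 0 0 0'
python3 -m creep '-0.005 -0.011 0 0 0 0 0; -0.005 -0.011 0 0 0 0 0; -0.005 -0.011 0 0 0 0 0; 0 0 0 0 0 0 0'
python3 - <<'E'
from pose import *
im=viewer.capture("side");cv2.imwrite("pics/s1.png",cv2.resize(im[120:300,160:400,::-1],(800,600)))
E
```

```text
time: 2.1
tool_pos: [602.0, 108.7, 236.0]
tcp_rot: [3.141, 0.002, 2.731]
contact_force: [1.1, 0.5, 0.7]
grip_width: 0.2
finger_force: 0.0
time: 2.43
tool_pos: [586.6, 75.9, 234.4]
tcp_rot: [-3.141, -0.0, 2.731]
contact_force: [0.5, -0.1, -0.4]
grip_width: 0.4
finger_force: 0.0
```

View pics/s1.png

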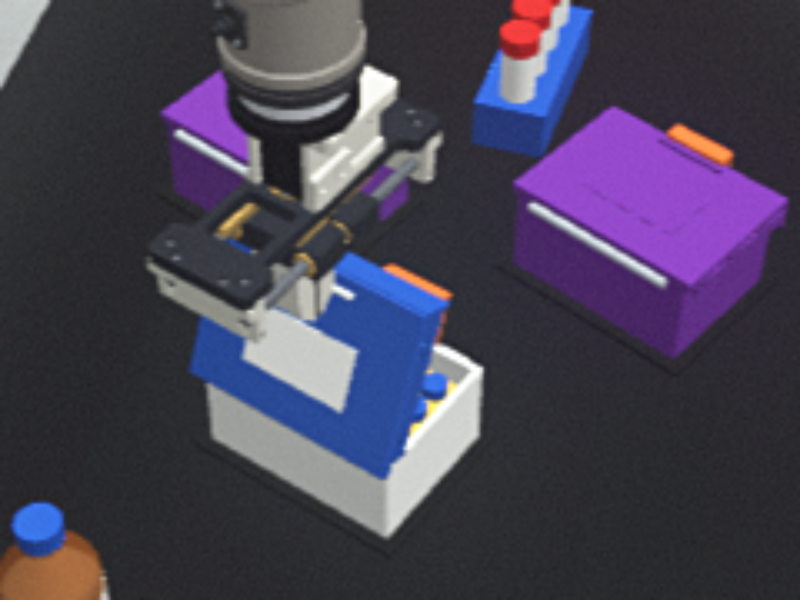

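The lid has passed upright and follows the fingers, which sit near its middle at crop pixel (310,290). I continue along the arc.

```bash
python3 -m creep '-0.006 -0.016 -0.012 0 0 0 0; -0.004 -0.010 -0.009 0 0 0 0; -0.004 -0.010 -0.010 0 0 0 0; -0.003 -0.006 -0.010 0 0 0 0; -0.002 -0.006 -0.010 0 0 0 0; -0.001 -0.003 -0.007 0 0 0 0; 0 -0.001 -0.006 0 0 0 0; 0 0 0 0 0 0 0'
python3 - <<'E'
from pose import *
im=viewer.capture("side");cv2.imwrite("pics/s2.png",cv2.resize(im[120:300,160:400,::-1],(800,600)))
E
```

```text
time: 3.15
tool_pos: [567.1, 26.2, 169.1]
tcp_rot: [-3.141, -0.002, 2.733]
contact_force: [0.4, 0.4, -0.6]
grip_width: 0.4
finger_force: 0.0
```

View pics/s2.png

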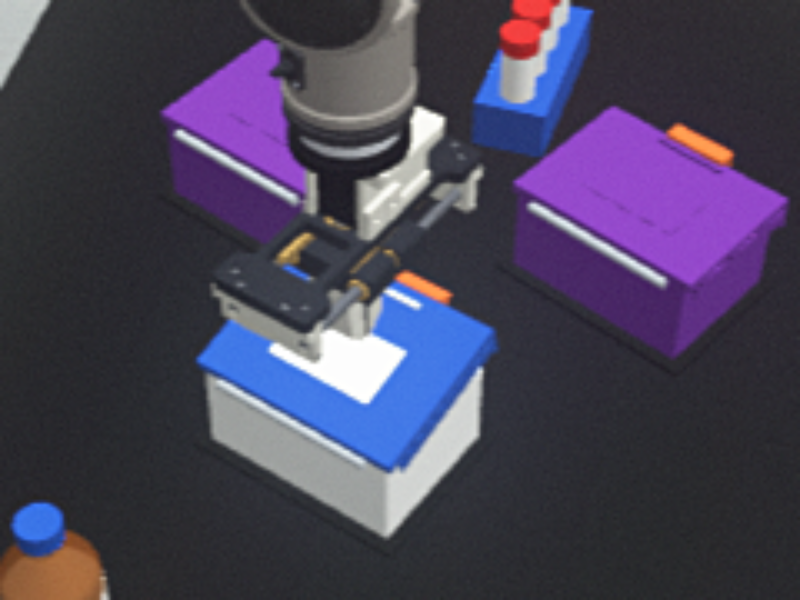

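The lid is about 0.2 rad from shut. I lift, move to the press point (local x about -42) and press.

```bash
python3 -m creep '0 0 0.018 0 0 0 0; -0.006 -0.014 0 0 0 0 0; -0.006 -0.014 0 0 0 0 0; 0 0 0 0 0 0 0; 0 0 -0.010 0 0 0 0; 0 0 -0.010 0 0 0 0; 0 0 -0.006 0 0 0 0; 0 0 0 0 0 0 0'
python3 -m creep '0 0 -0.003 0 0 0 0; 0 0 -0.003 0 0 0 0; 0 0 0 0 0 0 0'
python3 -m creep '0 0 -0.003 0 0 0 0; 0 0 -0.003 0 0 0 0; 0 0 0 0 0 0 0'
```

```text
time: 3.87
tool_pos: [555.0, -1.2, 160.4]
tcp_rot: [-3.141, -0.003, 2.733]
contact_force: [-0.9, 0.8, 0.6]
grip_width: 0.1
finger_force: 0.0
time: 4.12
tool_pos: [555.2, -1.7, 156.4]
tcp_rot: [-3.141, -0.001, 2.733]
contact_force: [-2.5, -1.1, 3.7]
grip_width: 0.5
finger_force: 1.8
time: 4.37
tool_pos: [555.6, -1.7, 150.2]
tcp_rot: [3.141, 0.0, 2.733]
contact_force: [-0.4, -0.6, 1.0]
grip_width: 0.2
finger_force: 0.8
```

```bash
python3 -m creep '0 0 -0.002 0 0 0 0; 0 0 0 0 0 0 0'
python3 -m creep '0 0 -0.002 0 0 0 0; 0 0 0 0 0 0 0'
python3 -m creep '0 0 -0.002 0 0 0 0; 0 0 0 0 0 0 0'
```

```text
time: 4.53
tool_pos: [555.7, -1.6, 150.0]
tcp_rot: [3.141, 0.001, 2.733]
contact_force: [-6.4, -0.4, 17.2]
grip_width: 0.4
finger_force: 8.5
time: 4.7
tool_pos: [555.7, -1.7, 149.9]
tcp_rot: [3.141, 0.002, 2.733]
contact_force: [-10.1, -0.5, 30.9]
grip_width: 0.2
finger_force: 15.3
time: 4.87
tool_pos: [555.8, -1.7, 149.6]
tcp_rot: [3.141, 0.004, 2.734]
contact_force: [-15.4, 0.5, 44.2]
grip_width: 0.1
finger_force: 21.9
```

The stop is hard at tip height 84 mm under 44 N, so the lid is home. I lift off, look, and work out the latch approach.

```bash
python3 -m creep '0 0 0.010 0 0 0 0; 0 0 0.03 0 0 0 0; 0 0 0.03 0 0 0 0; 0.006 0.03 0 0 0 0 0; 0.012 0.03 0 0 0 0 0; 0.012 0.03 0 0 0 0 0; 0.01 0.03 0 0 0 0 0; 0 0 0 0 0 0 0'
python3 - <<'E'
from pose import *
print(readout.get_obs()['tool_pos'])
a=viewer.capture("top");b=viewer.capture("side")
cv2.imwrite("pics/t3.png",np.hstack([cv2.resize(a[140:290,220:370,::-1],(400,400)),cv2.resize(b[150:270,240:360,::-1],(400,400))]))
for q in([-135,0,75],[-120,0,75]):print(W([q]).round(0),proj("top",W([q])).round(0),proj("side",W([q])).round(0))
C=W([[-65,80,85],[-65,-80,85]])
print("lid shut front corners",proj("top",C).round(0),proj("side",C).round(0))
E
```

```text
time: 5.53
tool_pos: [596.4, 123.3, 213.7]
tcp_rot: [3.139, 0.0, 2.737]
contact_force: [-0.7, 0.5, -1.3]
grip_width: 0.6
finger_force: 0.0
[596.43135582 123.33295019 213.73452795]
[[518. -88.  75.]] [[316. 215.]] [[298. 197.]]
[[524. -74.  75.]] [[311. 213.]] [[294. 201.]]
lid shut front corners [[284. 230.]
 [304. 180.]] [[310. 226.]
 [253. 197.]]
```

View pics/t3.png

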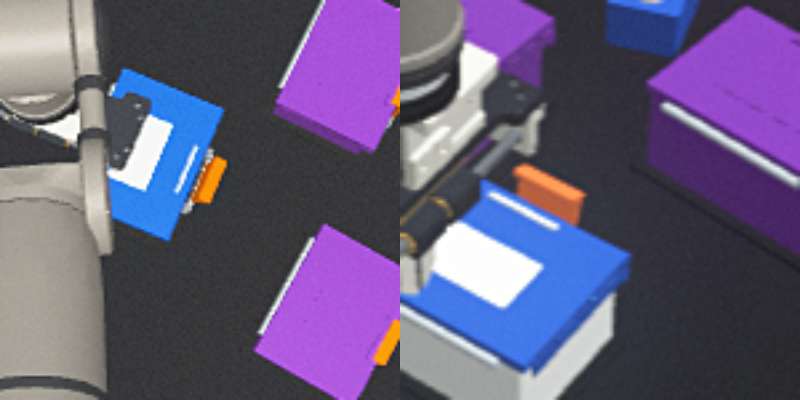

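Lid is shut: its front corners in the top view, (304,180) and (283,230), match the predicted shut position. Latch is still out, at top pixels (305,200) to (299,216). I move over in front of it.

```bash
python3 -m creep '-0.011 -0.030 0 0 0 0 0; -0.011 -0.030 0 0 0 0 0; -0.011 -0.030 0 0 0 0 0; -0.011 -0.030 0 0 0 0 0; -0.011 -0.030 0 0 0 0 0; -0.011 -0.030 0 0 0 0 0; -0.012 -0.032 0 0 0 0 0; 0 0 0 0 0 0 0'
python3 -m creep '0 0 -0.03 0 0 0 0; 0 0 -0.03 0 0 0 0; 0 0 -0.016 0 0 0 0; 0 0 0 0 0 0 0; 0.004 0.009 0 0 0 0 0; 0.004 0.009 0 0 0 0 0; 0.002 0.004 0 0 0 0 0; 0 0 0 0 0 0 0'
python3 -m creep '0.002 0.005 0 0 0 0 0; 0.002 0.005 0 0 0 0 0; 0 0 0 0 0 0 0'
python3 -m creep '0.001 0.003 0 0 0 0 0; 0 0 0 0 0 0 0'
```

```text
time: 6.3
tool_pos: [515.1, -99.4, 214.1]
tcp_rot: [-3.139, -0.0, 2.727]
contact_force: [0.3, 0.2, 1.0]
grip_width: 0.7
finger_force: 0.0
time: 6.97
tool_pos: [528.6, -70.6, 139.6]
tcp_rot: [3.141, 0.003, 2.735]
contact_force: [-1.2, -0.1, 0.1]
grip_width: 0.5
finger_force: 0.0
time: 7.22
tool_pos: [531.9, -61.0, 138.7]
tcp_rot: [3.141, 0.001, 2.733]
contact_force: [-0.0, 0.3, -0.5]
grip_width: 0.4
finger_force: 0.0
time: 7.38
tool_pos: [532.6, -58.5, 138.4]
tcp_rot: [3.141, 0.0, 2.733]
contact_force: [0.5, 0.8, -0.1]
grip_width: 0.0
finger_force: 0.0
```

```bash
python3 -m creep '0.001 0.003 0 0 0 0 0; 0.001 0.003 0 0 0 0 0; 0 0 0 0 0 0 0'
python3 -m creep '0.001 0.002 0 0 0 0 0; 0 0 0 0 0 0 0'
python3 -m creep '0.001 0.002 0 0 0 0 0; 0 0 0 0 0 0 0'
python3 -m creep '0.001 0.002 0 0 0 0 0; 0 0 0 0 0 0 0'
```

```text
time: 7.63
tool_pos: [534.6, -52.4, 138.2]
tcp_rot: [3.141, 0.0, 2.733]
contact_force: [-0.4, 0.6, -0.1]
grip_width: 0.6
finger_force: 0.0
time: 7.8
tool_pos: [535.5, -50.6, 138.2]
tcp_rot: [3.141, -0.0, 2.733]
contact_force: [0.1, -0.3, 0.2]
grip_width: 0.1
finger_force: 0.0
time: 7.97
tool_pos: [536.5, -48.6, 138.2]
tcp_rot: [3.141, -0.0, 2.733]
contact_force: [-0.4, -0.1, 0.5]
grip_width: 0.5
finger_force: 0.0
time: 8.13
tool_pos: [537.5, -46.7, 138.2]
tcp_rot: [-3.141, -0.0, 2.733]
contact_force: [-1.5, -0.5, 0.7]
grip_width: 0.2
finger_force: 0.4
```

```bash
python3 -m creep '0.001 0.002 0 0 0 0 0; 0 0 0 0 0 0 0'
python3 -m creep '0.001 0.002 0 0 0 0 0; 0 0 0 0 0 0 0'
python3 -m creep '0.001 0.002 0 0 0 0 0; 0 0 0 0 0 0 0'
```

```text
time: 8.3
tool_pos: [537.8, -46.0, 138.2]
tcp_rot: [-3.139, -0.001, 2.734]
contact_force: [-4.1, -8.0, 1.7]
grip_width: 0.4
finger_force: 4.5
time: 8.47
tool_pos: [538.2, -45.5, 138.3]
tcp_rot: [-3.136, -0.001, 2.734]
contact_force: [-7.6, -14.9, 4.6]
grip_width: 0.7
finger_force: 8.6
time: 8.63
tool_pos: [538.5, -44.8, 138.3]
tcp_rot: [-3.133, -0.002, 2.734]
contact_force: [-10.8, -22.0, 5.7]
grip_width: 0.4
finger_force: 12.8
```

Run:
```python
from pose import *
a=viewer.capture("top");b=viewer.capture("side")
cv2.imwrite("pics/t4.png",np.hstack([cv2.resize(a[140:240,240:340,::-1],(400,400)),cv2.resize(b[170:250,240:320,::-1],(400,400))]))
```

```text
(no output)
```

View pics/t4.png

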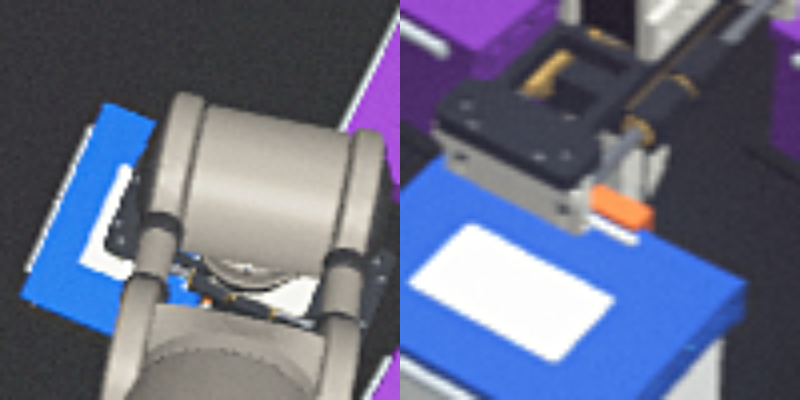

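It meets a hard stop at 24 N with the orange bend over the lid's edge (side crop (620,208)). I back off, lift clear and verify.

```bash
python3 -m creep '-0.003 -0.007 0 0 0 0 0; -0.008 -0.018 0 0 0 0 0; -0.010 -0.023 0 0 0 0 0; 0 0 0.03 0 0 0 0; 0 0 0.035 0 0 0 0; 0 0 0.035 0 0 0 0; 0 0 0.03 0 0 0 0; 0 0 0 0 0 0 0'
python3 -m creep '-0.028 0.028 0 0 0 0 0; -0.028 0.028 0 0 0 0 0; -0.028 0.028 0 0 0 0 0; -0.02 0.028 0 0 0 0 0; 0 0.04 0 0 0 0 0; 0 0.04 0 0 0 0 0; 0 0.04 0 0 0 0 0; 0 0 0 0 0 0 0'
python3 - <<'E'
from pose import *
a=viewer.capture("top");b=viewer.capture("side")
cv2.imwrite("pics/t5.png",np.hstack([cv2.resize(a[140:240,240:340,::-1],(400,400)),cv2.resize(b[170:250,240:320,::-1],(400,400))]))
q=W([latch(0,58,25),latch(0,58,-25)]);print(proj("top",q).round(1),proj("side",q).round(1))
for n,i in(("top",a),("side",b)):
    old=cv2.imread(f"pics/{n}0.png")[:,:,::-1]
    print(n,[int((np.abs(i[s].astype(int)-old[s]).max(-1)>60).sum()) for s in ([np.s_[135:170,185:225],np.s_[220:270,145:205],np.s_[200:240,375:445]] if n=="top" else [np.s_[265:330,150:200],np.s_[340:420,255:340],np.s_[95:170,295:345]])])
E
```

```text
time: 9.4
tool_pos: [521.8, -89.4, 274.6]
tcp_rot: [3.14, 0.012, 2.733]
contact_force: [0.9, -0.3, 1.4]
grip_width: 0.6
finger_force: 0.0
time: 10.07
tool_pos: [414.6, 148.9, 268.2]
tcp_rot: [3.139, -0.0, 2.739]
contact_force: [-0.2, -1.2, -0.0]
grip_width: 0.9
finger_force: 0.0
[[292.4 213.3]
 [298.9 197.7]] [[291.3 213. ]
 [273.4 204. ]]
top [0, 1295, 0]
side [0, 0, 1364]
```

View pics/t5.png

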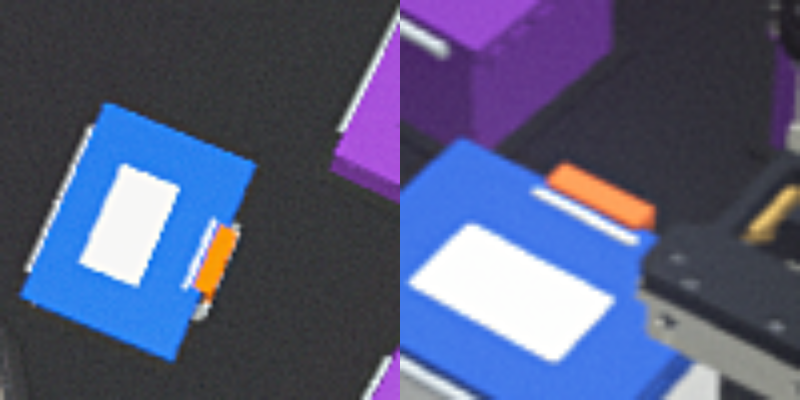

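The latch bend lies over the lid edge (top crop (217,260)), matching the closed position. Each bystander is unchanged in at least one view; the arm blocks the other view of the rack and the tray.

```bash
python3 -c "
from plant import order
print(order.close_job())"
```

```text
the job is handed in; nothing more can be done
None
```

The job is handed in at about 10 s: the lid is pressed home, the orange latch is up over its edge, and the rack, tray and bottle have not moved.

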